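Load a blank pallet into the router's sprung receiver

ROBOT

A 6-joint arm with a two-finger parallel gripper is mounted at the origin on the work surface. World frame = base frame: x ahead of the robot, y to its left, z up, the work surface at z = 0. Lengths are in m, angles in degrees, forces in N, time in s.
With the tool pointing down it reaches from about 0.35 to 0.875 m from the base axis. Payload 4.2 kg.
Tool frame: the origin (TCP) lies midway between the tips of the shut fingers; the grasp point (between the pads) lies 19 mm behind it; y points along the fingers, z is the direction in which the jaws open and shut, and the axes are right-handed (so a half turn about y gives the same grasp; the last joint's range is limited). The gripper opens to 87 mm and grips with 3 to 60 N. Pads are 19 mm wide; open, the fingers measure 117 mm over their backs; the gripper's body (75 mm by 190 mm) begins 51 mm behind the grasp point.
Start: joints at [-48.954, 22.042, 0.453, 0, -68.411, -14.817], TCP at [0.276, -0.561, 0.223] pointing down, gripper open.
Joint ranges: [-179.83, 179.83], [-69.29, 118.12], [-61.27, 80.66], [-181.25, 117.63], [-171.15, -9.14], [-177.46, 177.46]. Speed limits (degrees/s): [159.86, 159.86, 180, 180, 180, 180].

INTERFACE

Orientations are given as [roll, pitch, yaw] about the fixed x, y, z axes, in that order (R = Rz(yaw) Ry(pitch) Rx(roll)).
In Python, from workcell import env gives the robot as it stands. The module is installed in compiled form; this text tells all that it offers. Calls block until the motion is done:
- env.goto(position, orientation): joint-space move of the TCP to a pose.
- env.move_straight(position, rotation=None, rate=0.15, force_limit=None): straight line of the TCP; rotation=None keeps the orientation; rate is the mean speed in m/s. With force_limit (N) it stops when the force on the tool has changed by that much, and returns True; else False.
- env.set_joints(angles): joint-space move.
- env.gripper_to(opening, grasp_force=None): opening from 0.0 (shut) to 1.0 (fully open); grasp_force is the grip in N (None keeps the last); returns when the fingers have stopped.
- env.dwell(seconds).
- env.inverse_kinematics(position, orientation): joint angles nearest the present ones, or None.
- env.read_state(): the state.
- env.grab_frame(name): name is "side" or "top" or "wrist"; returns a dict with "image" (420x560x3 uint8, blue, green, red), "fx", "fy", "cx", "cy" (pixels), "position" and "orientation" of the camera in the world. Camera axes: x right, y up, looking along -z (the intrinsics and any distortion apply to the point x, -y, -z); pixel columns grow to the right and rows downward; lengths in m; the calibration is good to about 2 mm. A picture is of the moment at which its call begins. There is no depth.
A pose or a line that the arm cannot do raises env.Unreachable and nothing moves.
- env.close_job(): hands the job in, once; it reports no verdict.
Trained networks look in a picture, given as the dict that the camera call returned (one of the last four; its "shot" number tells which), for a name from the list of things; names that differ only in an ending like _2 or _b are one class to them, and where a whole thing is asked for, a point or a joint stands for the part that bears it (a point fixed in the world has none). Each returns a list of dicts, best first, with "score" (0 to 1); they miss things now and then, are a little off and sometimes report something else, mostly with a low value. They report only what shows in the picture. A call takes as long as a camera call. They do not tell look-alikes from the thing itself.
- env.search_frame(picture, thing): "xyz" ([x, y, z] in m, in world coordinates, good to about 4 mm: the middle of the surface that is visible of it).
- env.trace(picture, thing): "mask" (420x560 bool, what is visible of it).
The state is a dict: "clock": time; "joint_positions": joint angles; "qvel": joint speeds; "joint_torque": joint torques, N m; "position": TCP position; "tool_rot": TCP orientation; "force": force on the tool from outside, world axes, zero at the start; "wrist_torque": the same for the moment, N m; "opening": opening from 0.0 (shut) to 1.0 (fully open).
Only numpy, scipy, OpenCV 4.12 (cv2) and the standard library are available. Lean on these libraries where they do the work, as an engineer would, in place of code of your own. Each camera call takes 0.05 s, during which the arm holds its last target. There are 200 camera calls.

TASK

Load the pallet with the square wooden block into the steel receiver: tip its block end up, hook its plain edge under the receiver's lip, turn it down flat onto the sprung plunger, then push it home against the stop and hold it steady until the plunger has risen behind it, and let go. It must stay locked in, lying flat. Leave the pallet with the round blank where it lies.

Things in the scene. Friction and masses are not known exactly. Their poses are not given: they have to be found in the camera images.
- bed: Slotted aluminium bed plate, 260 x 150 x 15 mm, fixed to the table. Origin: centre of its underside; x runs along it towards the receiver's lip and stop (the way the pallet is pushed), z up. A steel receiver is bolted on it, square and centred in y, but shifted along x by an unknown amount, up to 4 mm either way, from its nominal place. The shift is not measured: feel for it.
- lip (a point): On the receiver's floor, below the mouth of the lip (nominal place, true within 4 mm along x). Axes of the bed. The floor is flat, 110 mm wide, 25 mm above the bed's underside, from 159 mm before (-x) this point onwards. The lip's underside is 12 mm, its top 20 mm above the floor. Under it the pallet goes 13 mm deep when tipped 8 degrees (0.14 rad), less when steeper, fully only when flat.
- stop (a point): Foot of the rigid upright stop face at the inner end under the lip (nominal place, true within 4 mm along x), 36 mm beyond the lip's mouth. A sprung ejector 30 mm wide stands 8 mm out of the stop face towards -x; it takes 5 N to start pushing it in, 7.5 N when flush. With the pallet's plain edge against the stop, its other edge is 2.5 mm past the plunger.
- guides (a point): On the floor, between the near ends of two side guides (nominal place), which run from here to the stop, 60 mm; they are 12 mm high and 96 mm apart (pallet 90 mm wide).
- plunger (a joint): Brass sprung plunger, 12 x 40 mm, on the floor 116.5 to 128.5 mm before the lip's mouth. Value: depth pressed, 0 = standing 14 mm above the floor, 0.014 m = flush. Spring 2 N (up) to 4 N (flush), damped (600 N per m/s): it rises in about 3 s. It rises behind the pallet once that is against the stop, and locks it in; let go earlier and it jams part-way or the pallet is pushed out.
- block (a point): Centre of the square wooden block (60 mm along x, 40 mm wide in y, 40 mm high) fixed on the pallet to be loaded, towards the end nearer the robot; grip it across y. Pallet axes: x towards its plain edge, z up. The plate's underside is 30 mm, its top 20 mm below this point; its plain edge 110 mm ahead (+x), its other edge 40 mm behind.
- tongue (a point): Middle of the lower edge of the plain end of that pallet (110 mm ahead of the block's centre and 30 mm below it); the edge that goes under the lip. Same axes as the pallet.
- pallet: The pallet to be loaded: grey plastic plate 150 x 90 x 10 mm (x, y, z) with the square block on it, about 0.3 kg in all, at first flat on the table, its plain end pointing roughly away from the robot. Origin: centre of its underside (35 mm ahead of the block's centre).
- round_pallet: The other pallet, an equal plate with a round blank 52 mm across and 40 mm high; to be left alone. Origin: centre of its underside.
Not all that is in view belongs to the job. What is shaped like the pallet but purple or red is not meant.

How it is judged (in metres and radians):
On the way, in this order (a step that is already met when the one before it is completed fails the run):
1. the plain edge is on the receiver's floor at or under the lip while the block end is tipped up (more than 0.08 rad) (angle between tongue's own z axis and vertical above 0.08 rad and x of tongue in the frame of bed above 0.043 m and z of tongue in the frame of bed between 0.02 and 0.031 m), for 0.1 s.
2. the pallet is turned down flat (within 0.05 rad) onto the plunger, which is pressed down by more than 9 mm (angle between tongue's own z axis and vertical below 0.05 rad and value of joint plunger above 0.009 m and x of tongue in the frame of bed above 0.043 m), for 0.1 s.
At the end, for the whole second after the job is handed in: The plunger is up again (within 3 mm), the pallet lies flat (within 0.03 rad, its underside within 3 mm of the receiver's floor) with its plain edge deep under the lip (more than 71 mm along the bed's x, against 76 to 84 mm at the stop), at rest and released (value of joint plunger below 0.003 m and angle between tongue's own z axis and vertical below 0.03 rad and x of tongue in the frame of bed above 0.071 m and z of tongue in the frame of bed below 0.028 m and linear speed of pallet below 0.01 m/s and contact force between the fingers and pallet below 0.1 N); the robot touches nothing.
It fails at once if the pallet with the round blank was moved by more than 25 mm (distance of round_pallet from where it was at the start of the episode above 0.025 m).
It also fails if it takes over 72 s, if anything falls off the work surface, if the arm or the gripper's body presses on something with over 40 N, if the wrist force passes 120 N, or if a joint passes its speed limit or range.

## Working session

There is one attempt and no reset: what is moved stays moved. The work goes in short steps, each a Python script; the robot and the scene stay as the last script left them, time stands still between calls to the robot, and variables do not carry over. Pictures are saved under pics/ and viewed, about 8 in all and at most 12, crops included, and the job is handed in when it is done.

```bash
mkdir -p pics; python3 - <<'E'
from workcell import env
import cv2,numpy as np
ims=[]
for n in ("top","side"):
    p=env.grab_frame(n); ims.append(p["image"]); cv2.imwrite(f"pics/{n}0.png",p["image"])
    print(n,{k:v for k,v in p.items() if k!="image"})
    for t in ("block","pallet","bed","plunger","round_pallet"):
        try: print(t,[(np.round(d["xyz"],3),round(d["score"],2)) for d in env.search_frame(p,t)][:5])
        except Exception as e: print(t,e)
print(env.read_state())
E
```

```text
top {'fx': 383.84212578105155, 'fy': 383.84212578105155, 'cx': 283.03767646796035, 'cy': 212.2238990271193, 'position': array([ 0.39169826, -0.0470181 ,  1.05278336]), 'orientation': array([  4.70425442,   0.35231315, -89.47286296]), 'shot': 1}
block [(array([ 0.236, -0.362,  0.012]), 0.83), (array([ 0.47 , -0.315,  0.011]), 0.73), (array([ 0.657, -0.437,  0.008]), 0.72)]
pallet [(array([ 0.662, -0.437,  0.009]), 0.64), (array([ 0.468, -0.32 ,  0.012]), 0.59), (array([0.548, 0.033, 0.014]), 0.5)]
bed [(array([0.55 , 0.03 , 0.017]), 0.65)]
plunger [(array([0.472, 0.062, 0.042]), 0.63)]
round_pallet [(array([0.474, 0.311, 0.009]), 0.84), (array([ 0.469, -0.317,  0.009]), 0.7)]
side {'fx': 423.53229068844684, 'fy': 423.53229068844684, 'cx': 285.13640334065894, 'cy': 203.92719737813997, 'position': array([0.15194885, 0.67748156, 0.86861892]), 'orientation': array([ 4.34479903e+01, -5.48805683e-02, -1.56634742e+02]), 'shot': 2}
block [(array([ 0.456, -0.309,  0.007]), 0.86), (array([ 0.657, -0.436,  0.007]), 0.68), (array([ 0.239, -0.354,  0.012]), 0.62)]
pallet [(array([ 0.461, -0.309,  
[... 211 characters left out ...]
.506, 0.101, 0.01 ]), 0.26)]
{'clock': 0.6, 'joint_positions': array([-4.89533801e+01,  2.20394172e+01,  4.50906297e-01, -2.40256105e-03,
       -6.84103678e+01, -1.48185794e+01]), 'qvel': array([-0.02957644, -0.10229487,  0.06171179, -0.03745733, -0.11382824,
        0.08423147]), 'joint_torque': array([ 3.23272216e-04, -3.90213025e+01,  1.87535173e+01,  4.22250688e+00,
        1.54249911e-02,  1.49498653e-06]), 'position': array([ 0.27624691, -0.56059373,  0.22255593]), 'tool_rot': array([-9.00005127e+01, -2.44651319e-03,  2.62271565e+01]), 'force': array([-0.65372313,  0.32665171,  0.79585027]), 'wrist_torque': array([-0.02362975, -0.01568824, -0.02533301]), 'opening': 1.0033183303809834}
```

View pics/top0.png

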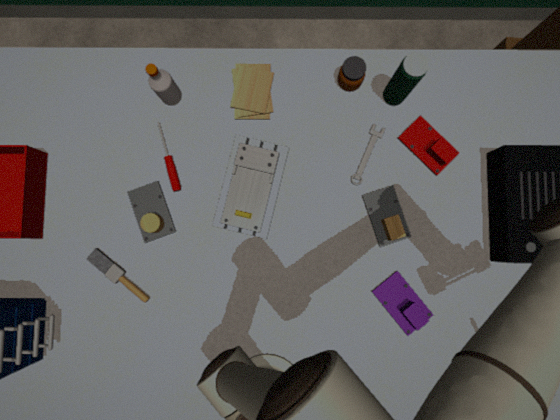

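View pics/side0.png

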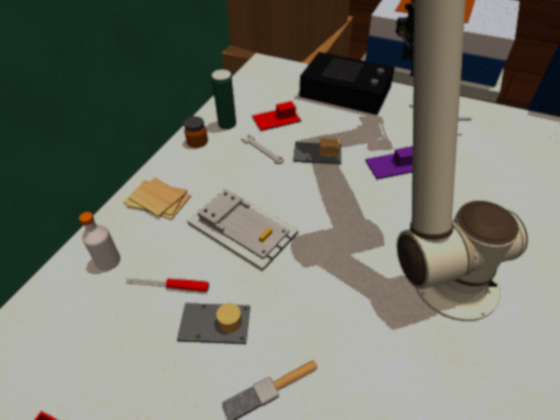

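The candidates in the top picture are: grey plate with square block (387,217), purple look-alike (402,302), red look-alike (428,145) and round blank (152,211). I choose the grey one at (387,217), with its plain end up in the picture. Bed at (250,187), plunger at its lower end. Next, close looks from the wrist.

```bash
cat > h.py <<'E'
from workcell import env
import cv2,numpy as np
from scipy.spatial.transform import Rotation as R
def rot(e): return R.from_euler('xyz',e,degrees=True).as_matrix()
def px2w(p,uv,z):
    uv=np.atleast_2d(uv).astype(float)
    d=np.c_[(uv[:,0]-p["cx"])/p["fx"],-(uv[:,1]-p["cy"])/p["fy"],-np.ones(len(uv))]@rot(p["orientation"]).T
    o=np.array(p["position"]); return o+d*((z-o[2])/d[:,2])[:,None]
def w2px(p,X):
    c=(np.atleast_2d(X)-p["position"])@rot(p["orientation"])
    return np.c_[p["cx"]+p["fx"]*c[:,0]/-c[:,2],p["cy"]-p["fy"]*c[:,1]/-c[:,2]]
E
python3 - <<'E'
from h import *
p=env.grab_frame("top")
for t,z in (("pallet",.01),("bed",.015)):
    for d in env.trace(p,t)[:4]:
        m=d["mask"].astype(np.uint8); c=max(cv2.findContours(m,0,2)[0],key=cv2.contourArea)[:,0]
        print(t,d["score"],c.mean(0)); W=px2w(p,c,z)[:,:2]
        print(cv2.minAreaRect((W*1000).astype(np.float32)))
def look(name,x,y,yaw,z):
    env.goto([x,y,z],[-90,0,yaw]); p=env.grab_frame("wrist"); cv2.imwrite(f"pics/{name}.png",p["image"])
    np.save(f"{name}.npy",p,allow_pickle=True); print(name,p["position"],p["orientation"],p["fx"],p["cx"],p["cy"])
    for t in ("pallet","block","plunger","bed"): print(t,[(np.round(d["xyz"],3),round(d["score"],2)) for d in env.search_frame(p,t)][:3])
look("wp",.42,-.32,14.8,.28)
look("wb",.50,.04,-15,.28)
E
```

```text
pallet 0.8 [386.53846154 216.25      ]
((470.6248474121094, -320.73480224609375), (151.62477111816406, 93.32160949707031), 18.487293243408203)
pallet 0.8 [404.33898305 306.30508475]
((236.43495178222656, -362.4545593261719), (158.45953369140625, 92.79830169677734), 39.80714797973633)
pallet 0.8 [430.28571429 148.74285714]
((666.6375122070312, -438.80718994140625), (149.47714233398438, 96.50233459472656), 45.38399124145508)
bed 0.88 [250.73758865 186.79432624]
((547.6515502929688, 47.972328186035156), (154.29684448242188, 258.16192626953125), 76.63836669921875)
wp [ 0.33921655 -0.34340921  0.44063579] [-1.76773715e+01  2.77084653e-02  1.04877568e+02] 378.08326094528326 281.19061744551266 211.22945503321483
pallet [(array([ 0.626, -0.465,  0.009]), 0.94), (array([ 0.27 , -0.334,  0.007]), 0.91), (array([ 0.461, -0.323,  0.01 ]), 0.64)]
block [(array([ 0.62 , -0.464,  0.008]), 0.91), (array([ 0.276, -0.338,  0.012]), 0.77), (array([ 0.458, -0.32 ,  0.014]), 0.75)]
plunger []
bed [(array([ 0.445, -0.001,  0.014]), 0.87)]
wb [0.41952727 0.05962791 0.44079986] [-1.77081447e+01  2.25439331e-02  7.50686582e+01] 378.08326094528326 281.19061744551266 211.22945503321483
pallet [(array([ 0.503, -0.29 ,  0.013]), 0.76), (array([0.511, 0.053, 0.012]), 0.56)]
block [(array([ 0.503, -0.289,  0.012]), 0.61)]
plunger [(array([0.472, 0.07 , 0.039]), 0.77)]
bed [(array([0.512, 0.053, 0.012]), 0.95)]
```

View pics/wp.png

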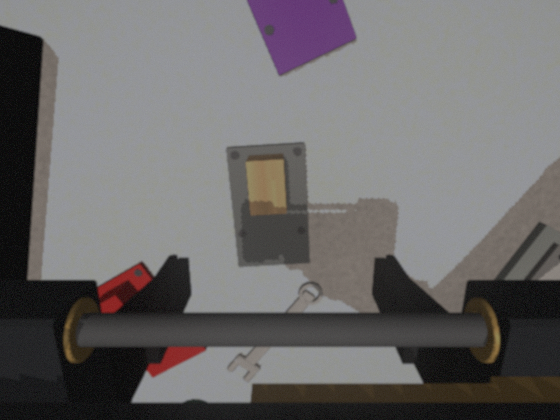

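View pics/wb.png

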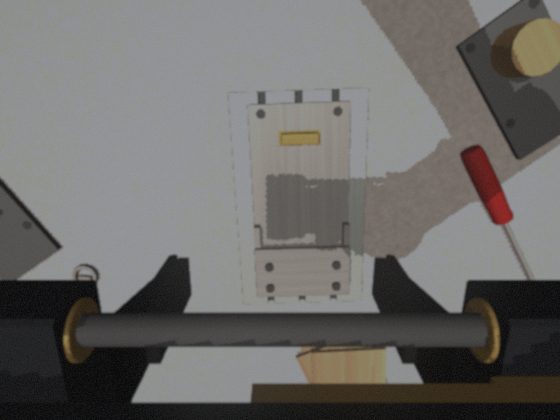

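Wrist view 1 shows the grey plate with the rectangular wooden block: plate corners (227,148), (305,142), (309,264), (239,267), block top about (267,186), plain end at the bottom. View 2 shows the bed, corners (229,94), (369,89), (362,297), (243,304), with the plunger at (300,138) and the lip mouth at row ~247. Now I fit the poses.

```bash
cat > fit.py <<'E'
from h import *
from scipy.optimize import least_squares
def sub(p,uv):
    g=cv2.cvtColor(p["image"],cv2.COLOR_BGR2GRAY)
    return cv2.cornerSubPix(g,np.array(uv,np.float32)[:,None],(4,4),(-1,-1),(3,50,.01))[:,0]
def fit(p,uv,M,x0):
    def f(v):
        c,s=np.cos(v[2]),np.sin(v[2]); X=np.c_[v[0]+c*M[:,0]-s*M[:,1],v[1]+s*M[:,0]+c*M[:,1],M[:,2]]
        return (w2px(p,X)-uv).ravel()
    r=least_squares(f,x0,loss='soft_l1'); return r.x,np.round(r.fun.reshape(-1,2),1).tolist()
E
python3 - <<'E'
from fit import *
p=np.load("wp.npy",allow_pickle=True).item()
uv0=[(227,148),(305,142),(309,264),(239,267),(246,158),(284,157),(288,214),(251,216)]
# origin block centre; image left = world -y? (view: up=-x)
M=np.array([(-40,-45,10),(-40,45,10),(110,45,10),(110,-45,10),(-30,-20,50),(-30,20,50),(30,20,50),(30,-20,50)])/1000
for uv in (np.array(uv0,float),sub(p,uv0)):
    x,r=fit(p,uv,M,[.43,-.33,.26]); print(x[:2],np.degrees(x[2]),r)
p=np.load("wb.npy",allow_pickle=True).item()
uv0=[(229,94),(369,89),(362,297),(243,304),(281,132),(320,132),(320,144),(281,145)]
B=[(-130,-75,15),(-130,75,15),(130,75,15),(130,-75,15)]
for uv in (np.array(uv0,float),sub(p,uv0)):
    x,r=fit(p,uv[:4],np.array(B)/1000,[.55,.05,-.23]); print(x[:2],np.degrees(x[2]),r)
    c,s=np.cos(x[2]),np.sin(x[2])
    P=px2w(p,uv[4:],.039)[:,:2]-x[:2]; print("plunger in bed mm",1000*P@np.array([[c,-s],[s,c]]))
    L=px2w(p,[(256,248),(350,246)],.045)[:,:2]-x[:2]; print("lip in bed",1000*L@np.array([[c,-s],[s,c]]))
E
```

```text
Traceback (most recent call last):
  File "fit.py", line 5, in sub
    return cv2.cornerSubPix(g,np.array(uv,np.float32)[:,None],(4,4),(-1,-1),(3,50,.01))[:,0]
           ~~~~~~~~~~~~~~~~^^^^^^^^^^^^^^^^^^^^^^^^^^^^^^^^^^^^^^^^^^^^^^^^^^^^^^^^^^^^
cv2.error: OpenCV(4.12.0) :-1: error: (-5:Bad argument) in function 'cornerSubPix'
> Overload resolution failed:
>  - Layout of the output array corners is incompatible with cv::Mat
>  - Expected Ptr<cv::UMat> for argument 'corners'
```

```bash
sed -i 's/np.array(uv,np.float32)\[:,None\]/np.array(uv,np.float32).reshape(-1,1,2).copy()/' fit.py
cat > m.py <<'E'
from fit import *
p=np.load("wp.npy",allow_pickle=True).item()
uv0=[(227,148),(305,142),(309,264),(239,267),(246,158),(284,157),(288,214),(251,216)]
M=np.array([(-40,-45,10),(-40,45,10),(110,45,10),(110,-45,10),(-30,-20,50),(-30,20,50),(30,20,50),(30,-20,50)])/1000
for uv in (np.array(uv0,float),sub(p,uv0)):
    x,r=fit(p,uv,M,[.43,-.33,.26]); print(x[:2],np.degrees(x[2]),r)
p=np.load("wb.npy",allow_pickle=True).item()
uv0=[(229,94),(369,89),(362,297),(243,304),(281,132),(320,132),(320,144),(281,145)]
B=[(-130,-75,15),(-130,75,15),(130,75,15),(130,-75,15)]
for uv in (np.array(uv0,float),sub(p,uv0)):
    x,r=fit(p,uv[:4],np.array(B)/1000,[.55,.05,-.23]); print(x[:2],np.degrees(x[2]),r)
    c,s=np.cos(x[2]),np.sin(x[2])
    P=px2w(p,uv[4:],.039)[:,:2]-x[:2]; print("plunger in bed mm",1000*P@np.array([[c,-s],[s,c]]))
    L=px2w(p,[(256,248),(350,246)],.045)[:,:2]-x[:2]; print("lip in bed",1000*L@np.array([[c,-s],[s,c]]))
E
python3 m.py
```

```text
[ 0.43799869 -0.33281074] 18.26055393061896 [[-0.6, -0.9], [0.7, 0.4], [1.4, -0.9], [-0.3, -0.0], [-0.1, 2.8], [0.3, 1.5], [-0.5, -0.6], [-0.2, -0.6]]
[ 0.43770593 -0.33356862] 18.382309653686164 [[-0.4, 0.1], [1.2, 0.3], [0.5, 0.4], [0.1, 0.4], [-0.4, -0.9], [0.0, -0.9], [-0.2, 1.0], [-0.3, -0.2]]
[0.55116595 0.0483335 ] -13.04957381610476 [[0.0, -0.9], [-0.2, -0.7], [-0.8, 4.8], [1.2, 1.1]]
plunger in bed mm [[-89.49444631 -20.43483672]
 [-88.15707199  20.32094581]
 [-75.6876094   20.30059333]
 [-75.98841778 -20.88064883]]
lip in bed [[ 38.33577117 -53.01899585]
 [ 39.36226545  53.47355457]]
[0.54970903 0.04790255] -13.094570756470713 [[0.8, -0.3], [-0.7, -2.8], [-1.4, 3.9], [1.0, 0.8]]
plunger in bed mm [[-87.43867774 -21.16795407]
 [-87.25485686  20.10377146]
 [-74.05411168  20.4343027 ]
 [-74.64085148 -21.37376547]]
lip in bed [[ 39.6988001  -52.23904402]
 [ 40.6416607   54.25427972]]
```

The fits agree with the known sizes: block at (0.4377,-0.3332), yaw 18.4°, and bed at (0.550,0.048), yaw -13.1°. The receiver looks shifted by about -3 mm. Now the grasp.

```bash
python3 - <<'E'
from h import *
b=[.4377,-.3332]; o=[-90,0,18.4]
env.gripper_to(1.0)
env.goto([*b,.15],o)
p=env.grab_frame("wrist"); cv2.imwrite("pics/pre.png",p["image"])
print(env.move_straight([*b,.015],rate=.08,force_limit=8), env.read_state()["position"])
env.gripper_to(0.0,grasp_force=40)
s=env.read_state(); print(s["opening"],s["force"],s["position"])
env.move_straight([*b,.16],rate=.1)
s=env.read_state(); print(s["opening"],s["force"],s["wrist_torque"],s["clock"])
p=env.grab_frame("side"); cv2.imwrite("pics/lift.png",p["image"][40:340,150:560])
E
```

```text
False [ 0.43801266 -0.33333232  0.01546665]
0.45763473239742575 [-0.64383419  0.32361562  0.06486368] [ 0.43754728 -0.33307219  0.01495436]
0.45983717403973845 [ 0.24717237 -0.28244119 -2.58009143] [-0.03787782  0.09980486 -0.01971153] 9.7583
```

View pics/lift.png

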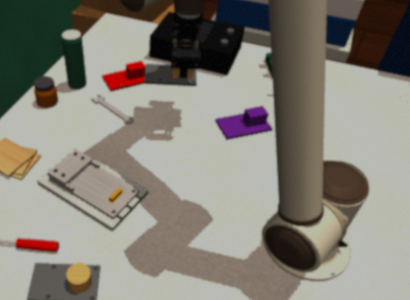

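The pallet is held: opening 40 mm, block gripped level (crop pixel ~(180,75)). Next I tip it and feel the floor.

```bash
cat >> h.py <<'E'
BX,BY,BYAW=.550,.048,-13.1
def pose(xt,zt,p,yt=0.,dx=0.,dz=0.):
    """TCP pose for tongue at bed (xt,yt,zt) m, tilt p deg"""
    B=R.from_euler('z',BYAW,degrees=True); P=B*R.from_euler('y',p,degrees=True)
    return (np.array([BX,BY,0])+B.apply([xt,yt,zt])+P.apply([-.110+dx,0,.015+dz])).tolist(),[-90,p,BYAW]
def tongue():
    s=env.read_state(); B=R.from_euler('z',BYAW,degrees=True)
    T=R.from_euler('xyz',s["tool_rot"],degrees=True)*R.from_euler('x',90,degrees=True)
    t=B.inv().apply(np.array(s["position"])+T.apply([.110,0,-.015])-[BX,BY,0])
    return "tongue mm",np.round(1000*t,1).tolist(),"F bed",np.round(B.inv().apply(s["force"]),1).tolist(),"tq",np.round(B.inv().apply(s["wrist_torque"]),2).tolist(),"t",round(s["clock"],1)
E
python3 - <<'E'
from h import *
env.goto(*pose(.010,.10,15)); print(tongue())
q,o=pose(.010,.040,15); env.move_straight(q,rate=.1); print(tongue())
q,o=pose(.010,.018,15); print(env.move_straight(q,rate=.015,force_limit=2.5)); print(tongue())
for n in ("side","top"):
    p=env.grab_frame(n); cv2.imwrite(f"pics/{n}1.png",p["image"]); np.save(n+"1.npy",p,allow_pickle=True)
s=cv2.imread("pics/side1.png")[170:290,170:310]; t=cv2.imread("pics/top1.png")[120:260,180:320]
cv2.imwrite("pics/c1.png",np.hstack([cv2.resize(s,(400,400)),cv2.resize(t,(400,400))]))
E
```

```text
('tongue mm', [10.3, -0.5, 100.1], 'F bed', [-0.2, -0.6, -2.6], 'tq', [-0.05, -0.74, -0.01], 't', 11.3)
('tongue mm', [10.6, 0.0, 40.5], 'F bed', [0.1, 1.3, -3.2], 'tq', [-0.02, -0.77, -0.03], 't', 12.1)
True
('tongue mm', [9.6, -0.1, 24.0], 'F bed', [-1.4, -0.3, 1.7], 'tq', [0.14, -0.6, 0.01], 't', 13.0)
```

View pics/c1.png

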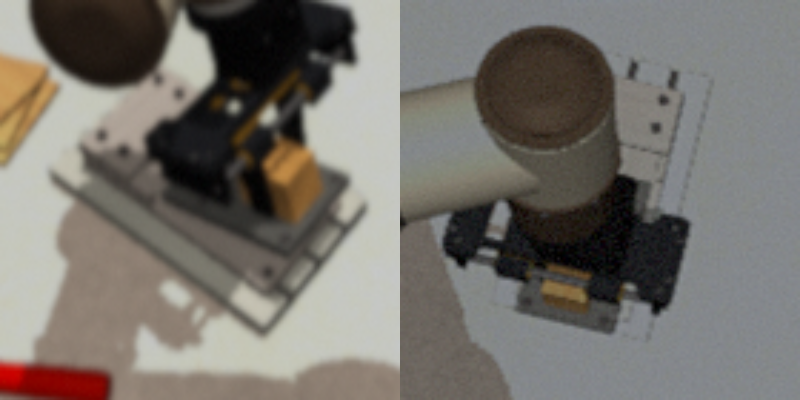

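Tongue touched the floor at 24.0 mm (expected 25). The crop shows the pallet tipped on the receiver, block end up, roughly centred. Now I advance under the lip, reducing the tilt to 8°, and watch the side force.

```bash
python3 - <<'E'
from h import *
def go(x,z,p,rate=.03,f=8):
    q,o=pose(x,z,p); r=env.move_straight(q,o,rate=rate,force_limit=f); print((x,z,p),r,*tongue()); return r
go(.010,.025,15)
if not go(.036,.025,15):
    go(.040,.025,10,.02) or go(.047,.0248,8,.02)
E
```

```text
(0.01, 0.025, 15) False tongue mm [9.7, -0.1, 24.6] F bed [-0.2, 0.1, -1.6] tq [0.09, -0.74, 0.03] t 13.4
(0.036, 0.025, 15) False tongue mm [35.9, -0.0, 24.9] F bed [0.5, -0.7, -3.1] tq [-0.02, -0.79, -0.05] t 14.4
(0.04, 0.025, 10) False tongue mm [40.0, 0.1, 25.1] F bed [-0.0, 0.1, -3.4] tq [-0.04, -0.52, 0.08] t 15.0
(0.047, 0.0248, 8) False tongue mm [47.1, 0.0, 24.8] F bed [-0.2, -0.2, -2.7] tq [-0.05, -0.48, 0.03] t 15.5
```

```bash
python3 - <<'E'
from h import *
def go(x,z,p,rate=.03,f=8):
    q,o=pose(x,z,p); r=env.move_straight(q,o,rate=rate,force_limit=f); print((x,z,p),r,*tongue()); return r
go(.049,.0243,8,.01,6); env.dwell(.3); print(*tongue())
p=env.grab_frame("side"); cv2.imwrite("pics/s2.png",cv2.resize(p["image"][170:290,170:310],(400,400)))
for a in (5,2,0): 
    if go(.050,.0245,a,.01,25): break
env.dwell(.3); print(*tongue())
q=env.grab_frame("side")
cv2.imwrite("pics/c2.png",np.hstack([cv2.imread("pics/s2.png"),cv2.resize(q["image"][170:290,170:310],(400,400))]))
E
```

```text
(0.049, 0.0243, 8) False tongue mm [49.2, 0.0, 24.5] F bed [-0.8, 0.2, 0.1] tq [-0.11, -0.35, 0.0] t 15.9
tongue mm [49.2, 0.0, 24.4] F bed [-1.1, -0.0, -0.1] tq [-0.14, -0.43, -0.06] t 16.2
(0.05, 0.0245, 5) False tongue mm [50.1, 0.1, 24.7] F bed [-1.0, 0.1, 1.8] tq [-0.11, -0.09, 0.08] t 16.9
(0.05, 0.0245, 2) False tongue mm [50.5, 0.1, 24.7] F bed [1.3, -1.7, 2.5] tq [-0.35, -0.36, 0.06] t 17.6
(0.05, 0.0245, 0) False tongue mm [50.6, 0.2, 25.0] F bed [0.8, -1.2, 5.4] tq [-0.52, -0.24, 0.05] t 18.2
tongue mm [50.6, 0.2, 25.0] F bed [1.1, -2.6, 5.8] tq [-0.45, -0.21, 0.06] t 18.5
```

View pics/c2.png

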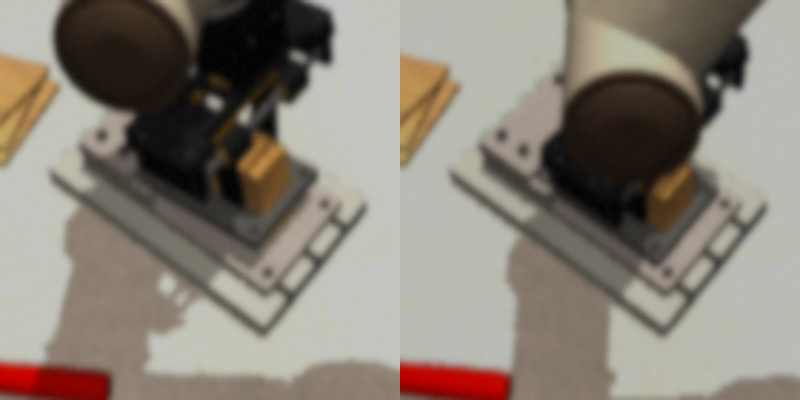

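Left (tipped under the lip) and right (flat on the plunger) look as planned. There is a small -y side force of 2.6 N, so I shift 1 mm in -y, push home slowly and feel for the ejector and stop.

```bash
python3 - <<'E'
from h import *
def go(x,z,y,rate=.02,f=8):
    q,o=pose(x,z,0,y); r=env.move_straight(q,o,rate=rate,force_limit=f); print((x,z,y),r,*tongue()); return r
go(.052,.0248,-.0012,.01,15); go(.064,.0248,-.0012,.02,15)
for x in np.arange(.066,.090,.002):
    r=go(x,.0248,-.0012,.01,14)
    f=float(tongue()[3][0])
    if r or f<-20: break
env.dwell(.2); print(*tongue())
E
```

```text
(0.052, 0.0248, -0.0012) False tongue mm [51.6, -0.7, 24.9] F bed [-2.2, 1.7, 6.5] tq [0.45, 0.86, 0.01] t 18.9
(0.064, 0.0248, -0.0012) False tongue mm [62.1, -1.7, 24.5] F bed [-6.6, -0.3, 9.7] tq [0.28, 1.65, 0.19] t 19.7
(np.float64(0.066), 0.0248, -0.0012) False tongue mm [64.1, -1.8, 24.5] F bed [-7.3, 0.1, 10.0] tq [0.24, 1.79, 0.12] t 20.0
(np.float64(0.068), 0.0248, -0.0012) False tongue mm [66.0, -1.8, 24.5] F bed [-6.8, -1.4, 9.7] tq [0.22, 1.79, 0.11] t 20.4
(np.float64(0.07), 0.0248, -0.0012) False tongue mm [68.0, -1.9, 24.5] F bed [-7.3, 0.4, 10.6] tq [0.2, 1.7, 0.12] t 20.7
(np.float64(0.07200000000000001), 0.0248, -0.0012) False tongue mm [68.4, -2.0, 24.2] F bed [-11.8, 2.1, 13.9] tq [0.97, 3.18, 0.19] t 21.1
(np.float64(0.07400000000000001), 0.0248, -0.0012) False tongue mm [69.6, -2.2, 24.1] F bed [-13.9, 1.2, 16.9] tq [1.19, 3.82, 0.36] t 21.4
(np.float64(0.07600000000000001), 0.0248, -0.0012) False tongue mm [71.2, -2.3, 24.0] F bed [-15.2, 2.2, 17.6] tq [1.24, 4.14, 0.37] t 21.8
(np.float64(0.07800000000000001), 0.0248, -0.0012) False tongue mm [72.8, -2.4, 23.9] F bed [-16.3, 1.7, 17.3] tq [1.26, 4.38, 0.39] t 22.1
(np.float64(0.08000000000000002), 0.0248, -0.0012) False tongue mm [74.6, -2.4, 23.8] F bed [-16.1, 2.8, 18.0] tq [1.34, 4.54, 0.42] t 22.5
(np.float64(0.08200000000000002), 0.0248, -0.0012) False tongue mm [75.9, -2.5, 23.7] F bed [-18.2, 3.3, 19.3] tq [1.47, 5.07, 0.35] t 22.8
(np.float64(0.08400000000000002), 0.0248, -0.0012) False tongue mm [76.0, -2.7, 23.2] F bed [-23.7, 6.1, 22.9] tq [2.29, 6.81, 0.26] t 23.2
tongue mm [76.0, -2.6, 23.2] F bed [-24.3, 5.6, 23.9] tq [2.3, 6.84, 0.22] t 23.4
```

The ejector met at 68 mm and a hard stop at 76 mm, 8 mm later as specified. I hold there while the plunger rises.

```bash
python3 - <<'E'
from h import *
env.dwell(4.5); print(*tongue())
q=env.grab_frame("side"); t=env.grab_frame("top")
for n,p in (("s",q),("t",t)): print(n,[(np.round(d["xyz"],3),round(d["score"],2)) for d in env.search_frame(p,"plunger")][:2])
cv2.imwrite("pics/c3.png",np.hstack([cv2.resize(q["image"][200:280,210:310],(400,320),interpolation=cv2.INTER_CUBIC),cv2.resize(t["image"][170:250,200:300],(400,320),interpolation=cv2.INTER_CUBIC)]))
E
```

```text
tongue mm [76.0, -2.6, 23.3] F bed [-24.0, 6.4, 23.3] tq [2.32, 6.77, 0.26] t 27.9
s [(array([0.468, 0.072, 0.042]), 0.43)]
t [(array([0.569, 0.016, 0.014]), 0.65), (array([0.469, 0.06 , 0.042]), 0.41)]
```

View pics/c3.png

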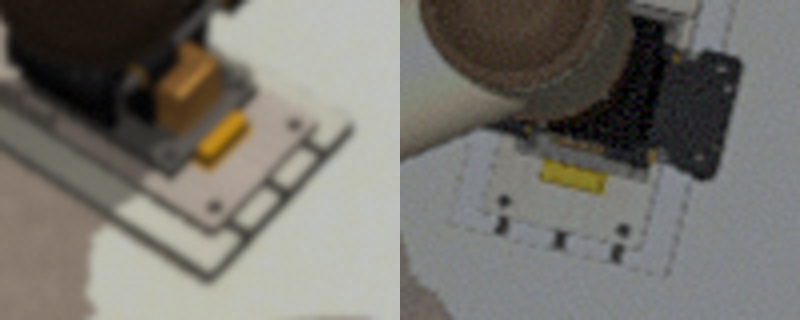

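The plunger is up behind the pallet's rear edge (crop pixels (222,140) and (573,176)). I ease the load, then release.

```bash
python3 - <<'E'
from h import *
q,o=pose(.077,.0255,0,-.0005); env.move_straight(q,o,rate=.01); env.dwell(.3); print(*tongue())
env.gripper_to(0.75); env.dwell(.3); print(*tongue())
c=env.read_state()["position"]
env.move_straight([c[0],c[1],.20],rate=.08)
env.goto([.40,-.22,.25],[-90,0,-13.1]); env.dwell(.5); print(*tongue())
q=env.grab_frame("side"); t=env.grab_frame("top")
for n,p in (("s",q),("t",t)): print(n,[(np.round(d["xyz"],3),round(d["score"],2)) for d in env.search_frame(p,"plunger")][:2])
cv2.imwrite("pics/c4.png",np.hstack([cv2.resize(q["image"][175:275,185:310],(400,320),interpolation=cv2.INTER_CUBIC),cv2.resize(t["image"][130:240,195:305],(320,320),interpolation=cv2.INTER_CUBIC)]))
E
```

```text
tongue mm [74.5, -2.0, 24.2] F bed [-4.9, -1.5, 6.6] tq [-0.44, 1.21, -0.12] t 29.2
tongue mm [77.0, -0.5, 25.5] F bed [-0.3, 0.5, 0.1] tq [-0.02, -0.06, -0.02] t 30.3
tongue mm [24.7, -294.7, 234.9] F bed [-0.5, -0.1, 0.2] tq [-0.04, -0.07, 0.01] t 34.1
s []
t [(array([0.545, 0.064, 0.035]), 0.4), (array([0.471, 0.069, 0.038]), 0.36)]
```

View pics/c4.png

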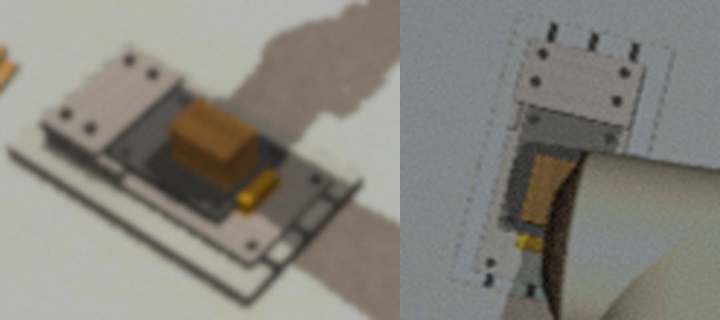

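The pallet lies flat under the lip and the plunger stands up behind it (crop pixel (258,190)). Nothing touches the robot, so I hand in.

```bash
python3 -c "
from workcell import env
print(env.close_job())"
```

```text
the job is handed in; nothing more can be done
None
```

The pallet with the square block is loaded in the receiver, and I handed the job in at about 34 s of the 72 s allowed. The hand-in gives no verdict.

**What I did:** I gripped the block, tipped the pallet 15° and felt the receiver's floor at 24.0 mm (25 mm expected). I eased the tilt to 8° and moved the plain edge under the lip to about 49 mm along the bed's x. I then turned it flat onto the plunger and pushed it home. The ejector met at about 68 mm and the hard stop at about 76 mm, 8 mm apart as specified. I held it with about 24 N for 4.7 s, eased the load and let go.

**Last checks:** The final pictures show the pallet flat under the lip, the plunger standing up behind it and the arm clear. The tool force was close to zero. I never went near the pallet with the round blank.

**What disagreed or was not measured:**
- **Plunger detection:** The network found no plunger in the last side picture, and only weak hits in the top one. I judged it risen by eye from the crops.
- **Side force:** There was a side force of up to about 6 N during the push, probably from a guide, and the arm gave a few millimetres under load.
- **Final position:** While I eased the load the pallet drew back about 1.5 mm towards the plunger, with the tongue reading 74.5 mm. I did not measure its resting position or the plunger's height after release.

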